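# Bring the ball dish round to the coupling chute

### The arm

A 6-joint arm with a two-finger parallel gripper is mounted at the origin on the work surface. World frame = base frame: x ahead of the robot, y to its left, z up, the work surface at z = 0. Lengths are in m, angles in degrees, forces in N, time in s.
With the tool pointing down it reaches from about 0.35 to 0.875 m from the base axis. Payload 4.2 kg.
Tool frame: the origin (TCP) lies midway between the tips of the shut fingers; the grasp point (between the pads) lies 19 mm behind it; z points along the fingers, y is the direction in which the jaws open and shut (so a half turn about z gives the same grasp; the last joint's range is limited). The gripper opens to 87 mm and grips with 3 to 60 N. Pads are 19 mm wide; open, the fingers measure 117 mm over their backs; the gripper's body (75 mm by 190 mm) begins 51 mm behind the grasp point.
Start: joints at [78.358, 22.042, 0.453, 0, -68.411, -14.817], TCP at [0.278, 0.56, 0.223] pointing down, gripper open.
Joint ranges: [-179.83, 179.83], [-69.29, 118.12], [-61.27, 80.66], [-181.25, 117.63], [-171.15, -9.14], [-177.46, 177.46]. Speed limits (degrees/s): [159.86, 159.86, 180, 180, 180, 180].

### API

Orientations are given as a 3x3 rotation matrix whose columns are the frame's x, y, z axes.
In Python, from station import sense, capture, get_calibration, finish_job, spot_in, spot_point gives the robot as it stands.
- The arm moves only by the shell command python3 -m inch 'ROWS'. ROWS is JSON, a list of rows, each an object with "fingers": the finger opening in cm, from 0 to 8.7; "delta_pos": the shift along the tool's x, y, z in cm, a list of three; "spin": the turn about the tool's z in degrees. In form: [{"fingers": fingers, "delta_pos": [dx, dy, dz], "spin": spin}, ...]. A call has 1 to 20 rows; each row is the pose to reach, as a shift and turn from the pose commanded when the call began, along the tool's axes at that moment; what a row does not reach only later rows make up. A row lasts 1/10 s, in which the tool goes at most 50 mm and 8.59 degrees, less where a joint would pass 70% of its speed; a pose out of reach is approached as far as the arm can. A call with a gripper value outside its range is refused whole. The fingers move at their own pace and stop on an object; the grip force is fixed at half the most. Time passes only in rows, so rows that repeat a pose let the fingers close. It gives the time, the measured TCP pose, the force and the opening at its end, in the units of the state.
- sense(): the state, without advancing time (a new reading comes with each control period).
- capture(name): name is "side" or "top"; returns the picture (384x512x3 uint8, red, green, blue); there is no depth.
- get_calibration(name): a dict with "K" (3x3 intrinsics, pixels), "T" (4x4, takes a point from camera to world coordinates). Camera axes: x right, y up, looking along -z (the intrinsics and any distortion apply to the point x, -y, -z); pixel columns grow to the right and rows downward; lengths in m; the calibration is good to about 2 mm. A picture is of the moment at which its call begins. get_calibration takes no time and is no camera call.
- finish_job(): hands the job in, once; it reports no verdict.
Trained networks look in the newest picture that a camera, given by its name, has taken for a name from the list of things; names that differ only in an ending like _2 or _b are one class to them, and where a whole thing is asked for, a point or a joint stands for the part that bears it (a point fixed in the world has none). Each returns a list of dicts, best first, with "conf" (0 to 1); they miss things now and then, are a little off and sometimes report something else, mostly with a low value. They report only what shows in the picture. A call takes as long as a camera call.
- spot_in(camera, target): "extent" ([left, top, right, bottom] as shares, 0 to 1, of the picture: columns of its width, rows of its height, round what is visible of it).
- spot_point(camera, target): "location" ([column, row] as shares, 0 to 1, of the picture: columns of its width, rows of its height: a listed point, or the origin of a listed thing).
The state is a dict: "time_s": time; "joints": joint angles; "joint_velocities": joint speeds; "effort": joint torques, N m; "tcp_pos": TCP position; "ee_rot": TCP orientation; "wrist_force": force on the tool from outside, world axes, zero at the start; "moment": the same for the moment, N m; "gripper_width": opening from 0.0 (shut) to 1.0 (fully open).
Only numpy, scipy, OpenCV 4.12 (cv2) and the standard library are available. Lean on these libraries where they do the work, as an engineer would, in place of code of your own. Each camera call takes 0.05 s, during which the arm holds its last target.

### The job

Pick up the dished steel plate by its wooden handle, lift it clear of the shelf, and only then turn it about a quarter turn so that its pouring lip points down the loading chute of the trailer coupling. Keep the plate level and the loose steel ball in the middle of it all the way, and leave everything else where it is. Finish while still holding the plate still: the tip of its lip reaching a little way in over the chute's open mouth, centred on it and in line with it, about a finger's breadth above and not resting on it, with the ball still in the middle.

Things in the scene. Friction and masses are not known exactly. Their poses are not given: they have to be found in the camera images.
- dish: The dished plate: round steel pan 97 mm across, 23 mm high at the rim, on a flat foot 60 mm across, 0.22 kg give or take 30 percent. Origin: centre of the foot's underside. Its x axis points from the handle to the pouring lip, z up. The inside floor is a shallow cone rising 8 degrees outwards from the middle, so the ball stays in the middle as long as the plate is level to a few degrees and moved smoothly (accelerations well under 1 m/s2).
- dish_centre (a point): Middle of the dished plate's inside floor, where the ball rests, 7 mm above the plate's underside. Axes as the plate.
- dish_lip (a point): Tip of the pouring lip, middle of its lower edge: 78 mm from the plate's centre along its x, 10 mm above the plate's underside. The lip is a straight trough 34 mm wide and 13 mm high. Axes as the plate.
- dish_handle (a point): Where to take the wooden handle: its middle, 90 mm from the plate's centre on the side away from the lip (along -x) and 34 mm above the plate's underside. The handle is a level bar 70 mm long (along the plate's x), 14 mm wide (y) and 16 mm high (z), with free space 26 mm high under it. Axes as the plate.
- ball_center (a point): Centre of the loose steel ball, 22 mm across, 43 g, which starts in the middle of the dished plate. Free to roll.
- stand: The loading stand, fixed to the shelf: dark steel base 190 x 110 mm, an aluminium U-shaped chute on a post and a steel coupling socket (56 mm across, 68 mm high) at the chute's low end. Origin: underside of the base, below the chute's middle. Its x axis is the way a ball runs, from the chute's open mouth to the socket. Nothing on the stand is higher than 99 mm.
- chute_mouth (a point): Middle of the open mouth (high end) of the chute, at the level of the top edges of its side walls: 99 mm above the shelf, 70 mm from the stand's origin along its -x. The chute is 46 mm wide outside, 40 mm inside, 95 mm long, 16 mm deep and slopes down 4.6 degrees towards the socket. Axes as the stand.
- canister: Bystander, leave alone: green canister with twist cap, 76 mm across, 144 mm high. Origin under its centre.
- spanner: Bystander, leave alone: chrome spanner 200 mm long lying along its x on the shelf between the plate and the stand. Origin under its middle.
- lever0: Bystander, leave alone: red tire lever 125 mm long lying flat, along its x. Origin under its middle.
- lever1: Bystander, leave alone: the other red tire lever, same as the first.
- pump: Bystander, leave alone: aluminium frame pump 300 mm long, 32 mm thick, lying along its x. Origin under its middle.
- patch_tin: Bystander, leave alone: flat steel tin 67 x 102 x 26 mm. Origin under its centre.

How it is judged:
By the outcome, as a careful person would: the job done as asked, in the order asked, and still so for the second after the job is handed in, while the arm keeps its last pose, push and grip.
It also fails if it takes over 48 s, if anything falls off the work surface, if the arm or the gripper's body presses on something with over 40 N, if the wrist force passes 120 N, or if a joint passes its speed limit or range.

## Working session

There is one attempt and no reset: what is moved stays moved. The work goes in short steps, Python scripts to look and compute and a shell command to move; the robot and the scene stay as the last step left them, time stands still between calls to the robot, and variables do not carry over. Pictures are saved under pics/ and viewed, and the job is handed in when it is done.

```bash
mkdir -p pics; ls; python3 - <<'E'
from station import *
import cv2,numpy as np
s=sense();print({k:np.round(v,3).tolist() for k,v in s.items()})
for c in("side","top"):
    im=capture(c);cv2.imwrite(f"pics/{c}0.png",cv2.cvtColor(im,cv2.COLOR_RGB2BGR))
    k=get_calibration(c);print(c,{a:np.round(b,4).tolist() if a in "KT" else b for a,b in k.items()})
    for t in("dish","dish_centre","dish_lip","dish_handle","ball_center","stand","chute_mouth","canister","spanner"):
        print(t,[(round(d["conf"],2),np.round(np.array(d["location"])*[512,384],1).tolist()) for d in spot_point(c,t)[:2]])
E
```

```text
pics
{'time_s': 0.0, 'joints': [78.358, 22.093, 0.38, -0.028, -68.411, -14.817], 'joint_velocities': [-0.032, 0.014, -0.031, -0.085, -0.11, 0.005], 'effort': [-0.001, -39.066, 18.741, 4.22, 0.011, -0.0], 'tcp_pos': [0.278, 0.559, 0.221], 'ee_rot': [[0.895, -0.446, -0.001], [-0.446, -0.895, -0.002], [0.0, 0.002, -1.0]], 'wrist_force': [0.156, -0.189, -0.102], 'moment': [-0.032, 0.019, 0.096], 'gripper_width': 0.997}
side {'K': [[487.1168, 0.0, 249.5689], [0.0, 487.1168, 198.3964], [0.0, 0.0, 1.0]], 'T': [[0.6976, 0.5413, -0.4694, -0.0892], [-0.7165, 0.5238, -0.4607, -0.6568], [-0.0035, 0.6577, 0.7532, 1.1471], [0.0, 0.0, 0.0, 1.0]]}
dish [(0.87, [314.5, 256.5]), (0.61, [301.3, 271.9])]
dish_centre [(0.67, [320.1, 253.5])]
dish_lip [(0.68, [331.6, 233.9]), (0.33, [321.2, 256.6])]
dish_handle [(0.9, [303.0, 273.9]), (0.2, [318.1, 255.2])]
ball_center [(0.52, [319.8, 253.2])]
stand [(0.74, [367.6, 319.5]), (0.61, [188.7, 175.6])]
chute_mouth [(0.7, [198.0, 163.7])]
canister [(0.74, [283.9, 179.7])]
spanner [(0.66, [227.3, 227.9])]
top {'K': [[346.8149, 0.0, 256.6853], [0.0, 346.8149, 195.0305], [0.0, 0.0, 1.0]], 'T': [[0.0126, 0.9956, -0.0931, 0.4583], [-0.9999, 0.0118, -0.0098, -0.0042], [-0.0087, 0.0932, 0.9956, 1.2972], [0.0, 0.0, 0.0, 1.0]]}
dish [(0.79, [324.4, 187.3]), (0.68, [327.1, 190.0])]
dish_centre [(0.78, [325.2, 187.4])]
dish_lip [(0.34, [219.7, 251.9])]
dish_handle [(0.59, [329.1, 209.9])]
ball_center [(0.4, [326.3, 190.1])]
stand [(0.57, [192.7, 199.1])]
chute_mouth [(0.72, [208.0, 197.6])]
canister [(0.92, [255.7, 148.1])]
spanner [(0.79, [254.1, 213.2])]
```

View pics/side0.png

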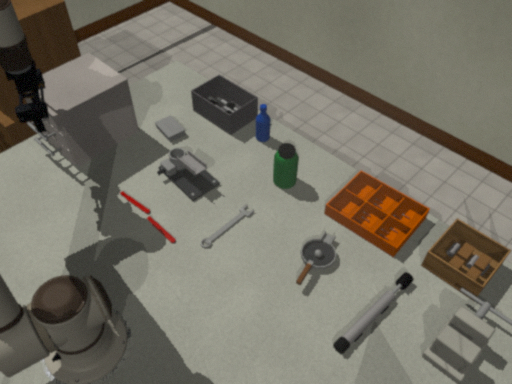

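View pics/top0.png

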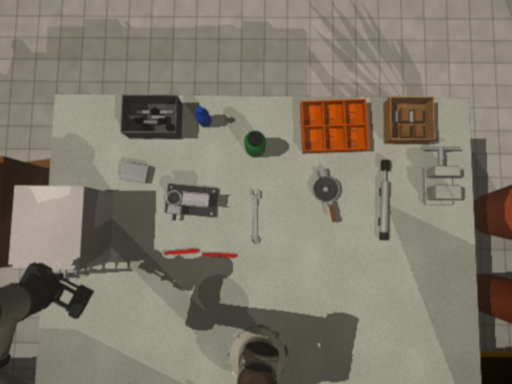

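The side view shows the dish at about (319,250) with its handle towards (303,272), and the stand at about (188,172). In the top view the dish is at (326,188) with its handle at (333,212). The stand is at (192,200), with the socket on its left and the chute mouth on its right. Next I zoom in and triangulate.

```bash
cat > h.py <<'E'
from station import *
import cv2,numpy as np
def P(c):
    k=get_calibration(c);T=np.array(k["T"]);K=np.array(k["K"])
    W=np.linalg.inv(T);return K@np.diag([1,-1,-1])@W[:3]
def proj(c,p):
    q=P(c)@np.append(p,1);return q[:2]/q[2]
def tri(s,t):
    X=cv2.triangulatePoints(P("side"),P("top"),np.array(s,float).reshape(2,1),np.array(t,float).reshape(2,1))
    return (X[:3]/X[3]).ravel()
def ray(c,uv,z):
    M=P(c);A=M[:,[0,1,3]].copy();A[:,2]+=M[:,2]*z
    r=np.linalg.solve(A,[uv[0],uv[1],1]);return np.array([r[0]/r[2],r[1]/r[2],z])
def crop(im,name,box,f):
    l,t,r,b=box;cv2.imwrite(name,cv2.cvtColor(cv2.resize(im[t:b,l:r],None,fx=f,fy=f,interpolation=cv2.INTER_CUBIC),cv2.COLOR_RGB2BGR))
E
python3 - <<'E'
from h import *
print(get_calibration("side").keys())
s=cv2.cvtColor(cv2.imread("pics/side0.png"),cv2.COLOR_BGR2RGB);t=cv2.cvtColor(cv2.imread("pics/top0.png"),cv2.COLOR_BGR2RGB)
a=[cv2.resize(x,(390,300),interpolation=cv2.INTER_CUBIC) for x in (s[215:295,270:374],s[140:205,145:229.__int__()],t[155:225,290:381],t[175:225,155:220])]
im=np.vstack([np.hstack(a[:2]),np.hstack(a[2:])]);cv2.imwrite("pics/z0.png",cv2.cvtColor(im,cv2.COLOR_RGB2BGR))
for z,n,pt in((.007,"dc",(325.2,187.4)),(.034,"dh",(329.1,209.9)),(.099,"cm",(208,197.6)),(0,"stand",(192.7,199.1))):print(n,ray("top",pt,z))
for z,n,pt in((.007,"dc",(320.1,253.5)),(.01,"lip",(331.6,233.9)),(.034,"dh",(303,273.9)),(.099,"cm",(198,163.7)),(0,"stand",(188.7,175.6))):print(n,ray("side",pt,z))
E
```

```text
File "<stdin>", line 4
    a=[cv2.resize(x,(390,300),interpolation=cv2.INTER_CUBIC) for x in (s[215:295,270:374],s[140:205,145:229.__int__()],t[155:225,290:381],t[175:225,155:220])]
                                                                                                           ^
SyntaxError: invalid decimal literal
```

```bash
python3 - <<'E'
from h import *
print(get_calibration("side").keys())
s=cv2.imread("pics/side0.png");t=cv2.imread("pics/top0.png")
# every tile 91x70 px -> 390x300 (x4.286)
o=[(s,275,215),(s,145,135),(t,285,155),(t,150,165)]
a=[cv2.resize(x[v:v+70,u:u+91],(390,300),interpolation=cv2.INTER_CUBIC) for x,u,v in o]
im=np.vstack([np.hstack(a[:2]),np.hstack(a[2:])]);cv2.imwrite("pics/z0.png",im)
for z,n,pt in((.007,"dc",(325.2,187.4)),(.034,"dh",(329.1,209.9)),(.099,"cm",(208,197.6)),(0,"stand",(192.7,199.1))):print(n,ray("top",pt,z))
for z,n,pt in((.007,"dc",(320.1,253.5)),(.01,"lip",(331.6,233.9)),(.034,"dh",(303,273.9)),(.099,"cm",(198,163.7)),(0,"stand",(188.7,175.6))):print(n,ray("side",pt,z))
E
```

```text
dict_keys(['K', 'T'])
dc [ 0.6106671  -0.24723546  0.007     ]
dh [ 0.52526982 -0.25583487  0.034     ]
cm [0.5594394  0.17649234 0.099     ]
stand [0.56145397 0.24885721 0.        ]
dc [ 0.61179823 -0.24698662  0.007     ]
lip [ 0.68720505 -0.2287147   0.01      ]
dh [ 0.51190983 -0.26533342  0.034     ]
cm [0.55528933 0.1950738  0.099     ]
stand [0.55836885 0.25628734 0.        ]
```

View pics/z0.png

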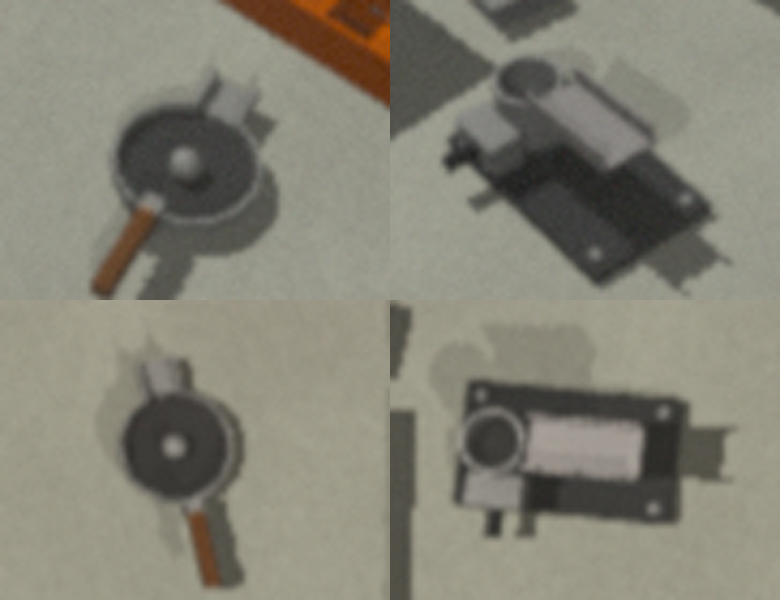

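```bash
python3 - <<'E'
from h import *
f=390/91
def pt(tile,x,y):
    o=[(275,215),(145,135),(285,155),(150,165)][tile]
    return (x-390*(tile%2))/f+o[0]-.4,(y-300*(tile//2))/f+o[1]-.4
for n,z,x in(("top",.01,[(470,381),(688,401),(680,523),(457,507)]),):
    c=[ray("top",pt(3,*q),z)[:2] for q in x];print("base",np.round(c,4).tolist(),"ctr",np.mean(c,0))
    for a,b in((0,1),(3,2)):
        d=c[a]-c[b];print("dir",np.degrees(np.arctan2(d[1],d[0])),np.linalg.norm(d))
m=[ray("top",pt(3,*q),.099)[:2] for q in((643,420),(640,480),(527,414),(526,473))];print("chute top",np.round(m,4).tolist(),(m[0]+m[1])/2,np.linalg.norm(m[0]-m[1]))
d=(m[2]+m[3]-m[0]-m[1])/2;print("chute dir",np.degrees(np.arctan2(d[1],d[0])),np.linalg.norm(d))
m=[ray("side",pt(1,*q),.099)[:2] for q in((607,165),(654,135))];print("chute side",np.round(m,4).tolist(),(m[0]+m[1])/2,np.linalg.norm(m[0]-m[1]))
print("socket",ray("top",pt(3,494,442),.068),ray("side",pt(1,529,78),.068))
# handle
for c in("side","top"):
    im=cv2.cvtColor(cv2.imread(f"pics/{c}0.png"),cv2.COLOR_BGR2HSV)
    m=np.zeros(im.shape[:2],bool);l,t,r,b=(290,255,330,290) if c=="side" else (318,200,345,225)
    hh=im[t:b,l:r].astype(int)
    k=(hh[...,0]<15)&(hh[...,1]>95);ys,xs=np.nonzero(k)
    P2=np.array([ray(c,(x+l,y+t),.040)[:2] for x,y in zip(xs,ys)])
    mu=P2.mean(0);w,v=np.linalg.eigh(np.cov(P2.T));v=v[:,1]*np.sign(v[0,1]);pr=(P2-mu)@v
    print(c,len(xs),"handle",mu,"dir",np.degrees(np.arctan2(v[1],v[0])),"len",np.ptp(pr),"mid",mu+v*(pr.max()+pr.min())/2)
b=tri(pt(0,185,160),pt(2,174,446));print("ball",b,ray("top",pt(2,174,446),.018),ray("side",pt(0,185,160),.018))
print("rim",ray("top",pt(2,179,445),.023),ray("side",pt(0,188,162),.023))
print("lip",ray("top",pt(2,160,360),.02))
E
```

```text
base [[0.6182, 0.3404], [0.6028, 0.1492], [0.4965, 0.1537], [0.508, 0.3477]] ctr [0.55637931 0.24771777]
dir 85.40260763011797 0.19183207386411227
dir 86.61689911352984 0.19432702329011511
chute top [[0.5769, 0.1747], [0.5282, 0.1759], [0.5807, 0.2692], [0.5327, 0.2684]] [0.55253301 0.1753277 ] 0.0487647504259967
chute dir 87.44526663488432 0.09355405583782403
chute side [[0.5229, 0.1712], [0.5657, 0.1695]] [0.54430727 0.17036094] 0.042823949970521163
socket [0.56013276 0.30297582 0.068     ] [0.56066291 0.30559215 0.068     ]
side 79 handle [ 0.51275557 -0.26646445] dir 14.433853618807856 len 0.0665933149259835 mid [ 0.51153077 -0.2667797 ]
top 61 handle [ 0.51490342 -0.26592242] dir 12.4999748695112 len 0.060073681869347514 mid [ 0.51452421 -0.26600649]
ball [ 0.60363569 -0.24403597  0.02033304] [ 0.6046447 -0.2451365  0.018    ] [ 0.60463903 -0.24289948  0.018     ]
rim [ 0.60498922 -0.24849771  0.023     ] [ 0.60169347 -0.24713173  0.023     ]
lip [ 0.67937452 -0.23306475  0.02      ]
```

Measured poses agree between the two views:

| Item | Position or angle | Check |
|---|---|---|
| Dish centre | (0.603, -0.246) | |
| Handle middle | (0.513, -0.267) | 92 mm from the centre (90 given) |
| Plate axis | about 13° | |
| Chute mouth | (0.552, 0.176) | |
| Chute axis | about 86.4° | |

Grasping at yaw -167° keeps joint 6 well inside its range at both ends. I hover first.

```bash
python3 -m inch '[{"fingers":8.7,"delta_pos":[3,3.3,0.5],"spin":8},{"fingers":8.7,"delta_pos":[6,6.6,1],"spin":16},{"fingers":8.7,"delta_pos":[9,9.9,1.5],"spin":24},{"fingers":8.7,"delta_pos":[12,13.2,2],"spin":32},{"fingers":8.7,"delta_pos":[15,16.5,2.5],"spin":40},{"fingers":8.7,"delta_pos":[18,19.8,3],"spin":48},{"fingers":8.7,"delta_pos":[21,23.1,3.5],"spin":56},{"fingers":8.7,"delta_pos":[24,26.4,4],"spin":64},{"fingers":8.7,"delta_pos":[27,29.7,4.5],"spin":72},{"fingers":8.7,"delta_pos":[30,33,5],"spin":80},{"fingers":8.7,"delta_pos":[33,36.3,5.5],"spin":88},{"fingers":8.7,"delta_pos":[36,39.6,6],"spin":96},{"fingers":8.7,"delta_pos":[39,42.9,6.5],"spin":104},{"fingers":8.7,"delta_pos":[42,46.2,7],"spin":112},{"fingers":8.7,"delta_pos":[45,49.5,7.3],"spin":120},{"fingers":8.7,"delta_pos":[48,52.8,7.3],"spin":128},{"fingers":8.7,"delta_pos":[51,56.1,7.3],"spin":136},{"fingers":8.7,"delta_pos":[54,59.4,7.3],"spin":140.5},{"fingers":8.7,"delta_pos":[56.5,62,7.3],"spin":140.5},{"fingers":8.7,"delta_pos":[57.9,63.5,7.3],"spin":140.5}]'
```

```text
time_s: 3.0
tcp_pos: [0.5144, -0.2697, 0.1493]
ee_rot: [[-0.975, -0.223, 0.0], [-0.223, 0.975, -0.001], [-0.0, -0.001, -1.0]]
wrist_force: [-1.0, 0.9, -0.9]
gripper_width: 0.998
```

```bash
python3 - <<'E'
from h import *
s=capture("side");t=capture("top")
q=sense();print(q["tcp_pos"],np.round(q["joints"],1))
R=np.array(q["ee_rot"]);p=np.array(q["tcp_pos"])
for c,im in(("side",s),("top",t)):
    im=cv2.resize(im,None,fx=4,fy=4,interpolation=cv2.INTER_CUBIC)
    for z in(.034,):
        for w in([.513,-.2665,z],[.603,-.246,.023],[p[0],p[1],.034]):
            u=proj(c,w)*4+1.5;cv2.circle(im,tuple(int(v) for v in u),3,(0,255,0),-1)
    l,tt=(270,205) if c=="side" else (285,155)
    cv2.imwrite(f"pics/{c}1.png",cv2.cvtColor(im[tt*4:(tt+95)*4,l*4:(l+95)*4],cv2.COLOR_RGB2BGR))
a=[cv2.imread(f"pics/{c}1.png") for c in("side","top")];cv2.imwrite("pics/z1.png",np.hstack(a))
E
```

```text
[ 0.5143599  -0.26935491  0.14905507] [-11.7  21.3 -11.9   0.  -56.7 -65.5]
```

View pics/z1.png

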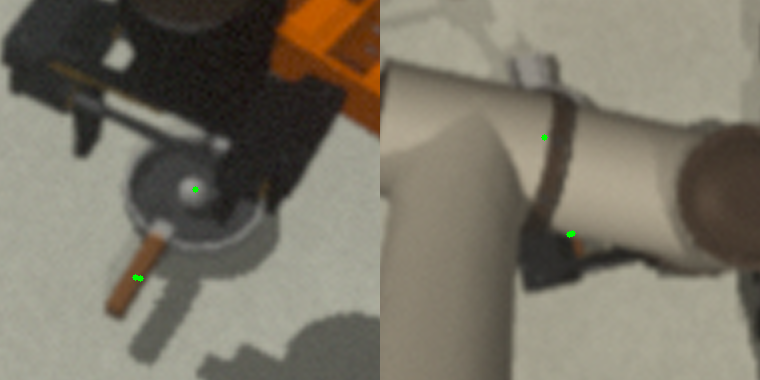

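The side view shows the open jaws above the handle, with the measured handle point in the middle of the bar at (138,278) in the crop. I shift 3 mm across and descend.

```bash
python3 -m inch '[{"fingers":8.7,"delta_pos":[0,0.3,1],"spin":0},{"fingers":8.7,"delta_pos":[0,0.3,3],"spin":0},{"fingers":8.7,"delta_pos":[0,0.3,5],"spin":0},{"fingers":8.7,"delta_pos":[0,0.3,7],"spin":0},{"fingers":8.7,"delta_pos":[0,0.3,9],"spin":0},{"fingers":8.7,"delta_pos":[0,0.3,10.5],"spin":0},{"fingers":8.7,"delta_pos":[0,0.3,11.8],"spin":0},{"fingers":8.7,"delta_pos":[0,0.3,12.8],"spin":0},{"fingers":8.7,"delta_pos":[0,0.3,13.4],"spin":0},{"fingers":8.7,"delta_pos":[0,0.3,13.4],"spin":0},{"fingers":8.7,"delta_pos":[0,0.3,13.4],"spin":0}]'
python3 - <<'E'
from h import *
s=capture("side");t=capture("top")
q=sense();print(q["tcp_pos"],q["time_s"])
a=[cv2.resize(im[tt:tt+95,l:l+95],None,fx=4,fy=4,interpolation=cv2.INTER_CUBIC) for im,l,tt in((s,270,205),(t,285,155))];cv2.imwrite("pics/z2.png",np.hstack(a)[...,::-1])
E
```

```text
time_s: 4.2
tcp_pos: [0.5136, -0.2641, 0.016]
ee_rot: [[-0.974, -0.226, 0.001], [-0.226, 0.974, -0.0], [-0.001, -0.0, -1.0]]
wrist_force: [-0.2, -0.0, 0.7]
gripper_width: 0.995
[ 0.5137085  -0.26418736  0.01624102] 4.3
```

View pics/z2.png

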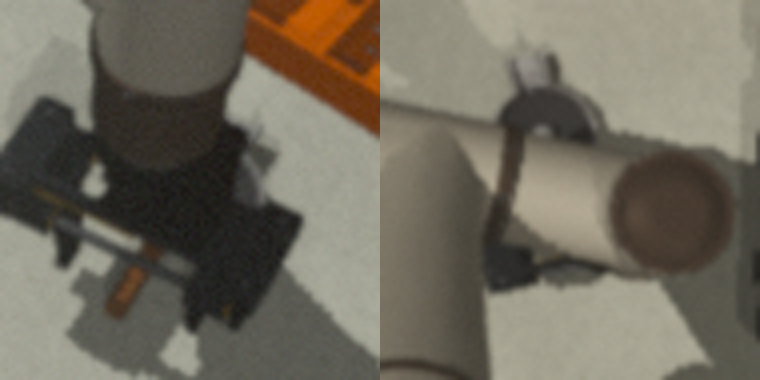

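The jaws straddle the handle; the bar sits between the fingers in the side view at about (125,285) in the crop. I shift back 2 mm and close.

```bash
python3 -m inch '[{"fingers":7,"delta_pos":[0,-0.2,0],"spin":0},{"fingers":5,"delta_pos":[0,-0.2,0],"spin":0},{"fingers":4,"delta_pos":[0,-0.2,0],"spin":0},{"fingers":3,"delta_pos":[0,-0.2,0],"spin":0},{"fingers":2.5,"delta_pos":[0,-0.2,0],"spin":0},{"fingers":2.2,"delta_pos":[0,-0.2,0],"spin":0},{"fingers":2,"delta_pos":[0,-0.2,0],"spin":0},{"fingers":1.8,"delta_pos":[0,-0.2,0],"spin":0},{"fingers":1.7,"delta_pos":[0,-0.2,0],"spin":0},{"fingers":1.6,"delta_pos":[0,-0.2,0],"spin":0},{"fingers":1.5,"delta_pos":[0,-0.2,0],"spin":0},{"fingers":1.4,"delta_pos":[0,-0.2,0],"spin":0},{"fingers":0,"delta_pos":[0,-0.2,0],"spin":0},{"fingers":0,"delta_pos":[0,-0.2,0],"spin":0},{"fingers":0,"delta_pos":[0,-0.2,0],"spin":0},{"fingers":0,"delta_pos":[0,-0.2,0],"spin":0},{"fingers":0,"delta_pos":[0,-0.2,0],"spin":0},{"fingers":0,"delta_pos":[0,-0.2,0],"spin":0}]'
```

```text
time_s: 6.1
tcp_pos: [0.5136, -0.266, 0.0156]
ee_rot: [[-0.974, -0.226, 0.0], [-0.226, 0.974, -0.0], [-0.0, -0.0, -1.0]]
wrist_force: [-0.1, -0.6, 0.9]
gripper_width: 0.161
```

Opening is 14 mm, so the handle is gripped. I lift 3 cm smoothly and look.

```bash
python3 -m inch '[{"fingers":0,"delta_pos":[0,0,-0.03],"spin":0},{"fingers":0,"delta_pos":[0,0,-0.17],"spin":0},{"fingers":0,"delta_pos":[0,0,-0.49],"spin":0},{"fingers":0,"delta_pos":[0,0,-0.95],"spin":0},{"fingers":0,"delta_pos":[0,0,-1.5],"spin":0},{"fingers":0,"delta_pos":[0,0,-2.05],"spin":0},{"fingers":0,"delta_pos":[0,0,-2.5],"spin":0},{"fingers":0,"delta_pos":[0,0,-2.83],"spin":0},{"fingers":0,"delta_pos":[0,0,-2.97],"spin":0},{"fingers":0,"delta_pos":[0,0,-3],"spin":0},{"fingers":0,"delta_pos":[0,0,-3],"spin":0},{"fingers":0,"delta_pos":[0,0,-3],"spin":0}]'
python3 - <<'E'
from h import *
s=capture("side");t=capture("top")
q=sense();print(q["tcp_pos"],q["time_s"],q["wrist_force"],q["moment"])
print("canister",ray("top",(255.7,148.1),0),ray("side",(283.9,179.7),0))
a=[cv2.resize(im[tt:tt+95,l:l+95],None,fx=4,fy=4,interpolation=cv2.INTER_CUBIC) for im,l,tt in((s,270,205),(t,285,135))];cv2.imwrite("pics/z3.png",np.hstack(a)[...,::-1])
E
```

```text
time_s: 7.3
tcp_pos: [0.5134, -0.2659, 0.0453]
ee_rot: [[-0.974, -0.226, -0.001], [-0.226, 0.974, 0.0], [0.001, 0.0, -1.0]]
wrist_force: [1.0, 0.2, -2.8]
gripper_width: 0.157
[ 0.51347203 -0.26593613  0.04530911] 7.4 [-0.90943622  0.85032273 -3.12824142] [-0.05904991  0.14385632  0.01582232]
canister [0.75895347 0.01456882 0.        ] [0.76039458 0.02097253 0.        ]
```

View pics/z3.png

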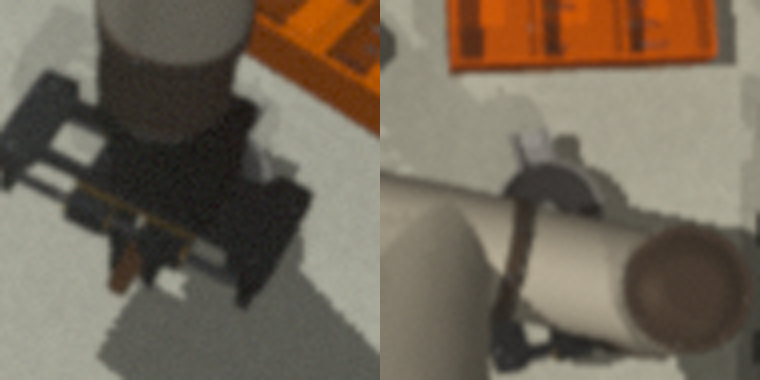

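The side view shows the handle held in the jaws and the dish off the shelf. The weight change of about 3 N fits a plate plus ball. I lift another 11 cm.

```bash
python3 -m inch '[{"fingers":0,"delta_pos":[0,0,-0.01],"spin":0},{"fingers":0,"delta_pos":[0,0,-0.1],"spin":0},{"fingers":0,"delta_pos":[0,0,-0.29],"spin":0},{"fingers":0,"delta_pos":[0,0,-0.64],"spin":0},{"fingers":0,"delta_pos":[0,0,-1.14],"spin":0},{"fingers":0,"delta_pos":[0,0,-1.79],"spin":0},{"fingers":0,"delta_pos":[0,0,-2.59],"spin":0},{"fingers":0,"delta_pos":[0,0,-3.49],"spin":0},{"fingers":0,"delta_pos":[0,0,-4.48],"spin":0},{"fingers":0,"delta_pos":[0,0,-5.5],"spin":0},{"fingers":0,"delta_pos":[0,0,-6.52],"spin":0},{"fingers":0,"delta_pos":[0,0,-7.51],"spin":0},{"fingers":0,"delta_pos":[0,0,-8.41],"spin":0},{"fingers":0,"delta_pos":[0,0,-9.21],"spin":0},{"fingers":0,"delta_pos":[0,0,-9.86],"spin":0},{"fingers":0,"delta_pos":[0,0,-10.36],"spin":0},{"fingers":0,"delta_pos":[0,0,-10.71],"spin":0},{"fingers":0,"delta_pos":[0,0,-10.9],"spin":0},{"fingers":0,"delta_pos":[0,0,-10.99],"spin":0},{"fingers":0,"delta_pos":[0,0,-11],"spin":0}]'
python3 - <<'E'
from h import *
s=capture("side");t=capture("top")
q=sense();print(q["tcp_pos"],q["time_s"],q["wrist_force"],q["moment"])
a=[cv2.resize(im[tt:tt+95,l:l+95],None,fx=4,fy=4,interpolation=cv2.INTER_CUBIC) for im,l,tt in((s,270,165),(t,285,135))];cv2.imwrite("pics/z4.png",np.hstack(a)[...,::-1])
for n in("dish_lip","dish_centre","ball_center","dish_handle"):
  for c in("side","top"):
    print(n,c,[(round(d["conf"],2),np.round(np.array(d["location"])*[512,384],1).tolist()) for d in spot_point(c,n)[:2]])
E
```

```text
time_s: 9.4
tcp_pos: [0.5135, -0.2659, 0.1554]
ee_rot: [[-0.974, -0.226, -0.0], [-0.226, 0.974, 0.0], [0.0, 0.0, -1.0]]
wrist_force: [0.7, -0.2, -3.0]
gripper_width: 0.155
[ 0.51350642 -0.26589204  0.15525845] 9.5 [-0.16227393 -0.19365261 -2.93326881] [-0.01833239  0.13206361 -0.01181178]
dish_lip side [(0.67, [336.4, 203.7])]
dish_lip top [(0.65, [326.1, 160.9])]
dish_centre side []
dish_centre top [(0.69, [333.1, 182.2])]
ball_center side [(0.58, [187.9, 173.9])]
ball_center top []
dish_handle side [(0.61, [303.7, 241.0])]
dish_handle top []
```

View pics/z4.png

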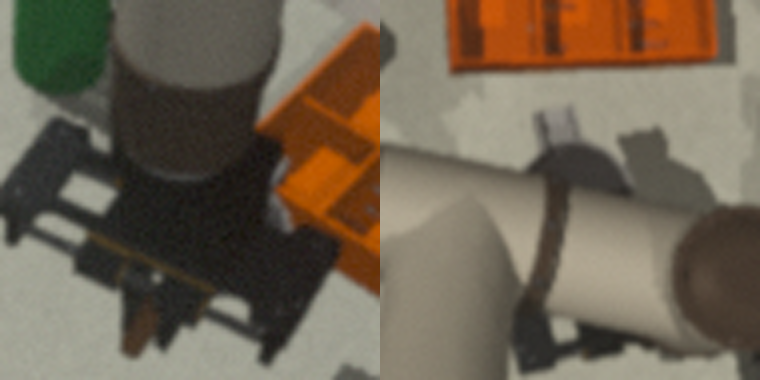

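The side view shows the plate clear of the shelf; in the top view its lip is near (557,125) in the crop with its shadow offset well away. Now the turn in place, smooth.

```bash
python3 -m inch '[{"fingers":0,"delta_pos":[0,0,0],"spin":-0.1},{"fingers":0,"delta_pos":[0,0,0],"spin":-0.6},{"fingers":0,"delta_pos":[0,0,0],"spin":-1.9},{"fingers":0,"delta_pos":[0,0,0],"spin":-4.2},{"fingers":0,"delta_pos":[0,0,0],"spin":-7.6},{"fingers":0,"delta_pos":[0,0,0],"spin":-12},{"fingers":0,"delta_pos":[0,0,0],"spin":-17.2},{"fingers":0,"delta_pos":[0,0,0],"spin":-23.3},{"fingers":0,"delta_pos":[0,0,0],"spin":-29.8},{"fingers":0,"delta_pos":[0,0,0],"spin":-36.6},{"fingers":0,"delta_pos":[0,0,0],"spin":-43.5},{"fingers":0,"delta_pos":[0,0,0],"spin":-50},{"fingers":0,"delta_pos":[0,0,0],"spin":-56.1},{"fingers":0,"delta_pos":[0,0,0],"spin":-61.3},{"fingers":0,"delta_pos":[0,0,0],"spin":-65.7},{"fingers":0,"delta_pos":[0,0,0],"spin":-69.1},{"fingers":0,"delta_pos":[0,0,0],"spin":-71.3},{"fingers":0,"delta_pos":[0,0,0],"spin":-72.7},{"fingers":0,"delta_pos":[0,0,0],"spin":-73.2},{"fingers":0,"delta_pos":[0,0,0],"spin":-73.3}]'
cat > look.py <<'E'
from h import *
import sys
n=sys.argv[1]
s=capture("side");t=capture("top")
q=sense();p=np.array(q["tcp_pos"]);R=np.array(q["ee_rot"]);print(p.round(4),q["time_s"],R[:,0].round(3),q["wrist_force"].__str__())
M=np.array([.552,.176]);a=np.radians(86.4);d=np.array([np.cos(a),np.sin(a)])
tgt=M+d*(.012-.168);dd=tgt-p[:2];print("target tcp",tgt,"tool dx,dy cm",(R[:2,0]@dd*100).round(2),(R[:2,1]@dd*100).round(2))
T=np.linalg.inv(np.eye(3));und=p[2]-.015;x=-R[:,0]
C=p+x*.09;C[2]=und;pts={"lip":C+x*.078+[0,0,.010],"ctr":C+[0,0,.018],"hand":C-x*.09+[0,0,.034]}
out=[]
for c,im in(("side",s),("top",t)):
    u0=proj(c,C).astype(int);l=int(np.clip(u0[0]-50,0,411));tt=int(np.clip(u0[1]-50,0,283))
    b=cv2.resize(im[tt:tt+100,l:l+100],None,fx=4,fy=4,interpolation=cv2.INTER_CUBIC)
    for k,w in pts.items():
        u=(proj(c,w)-[l,tt])*4+1.5;cv2.circle(b,tuple(int(v) for v in u),3,(0,255,0),1)
    out.append(b);print(c,"crop origin",l,tt)
cv2.imwrite(f"pics/{n}.png",np.hstack(out)[...,::-1])
cv2.imwrite(f"pics/{n}_side.png",s[...,::-1]);cv2.imwrite(f"pics/{n}_top.png",t[...,::-1])
E
python3 look.py z5
```

```text
time_s: 11.9
tcp_pos: [0.5138, -0.266, 0.1556]
ee_rot: [[-0.064, -0.998, 0.0], [-0.998, 0.064, -0.0], [0.0, -0.0, -1.0]]
wrist_force: [-0.7, 0.3, -3.6]
gripper_width: 0.159
[ 0.5137 -0.266   0.1556] 12.0 [-0.064 -0.998  0.   ] [-0.14079282  0.49293724 -3.27991773]
target tcp [0.54220468 0.02030783] tool dx,dy cm -28.75 -1.01
side crop origin 231 179
top crop origin 261 159
```

View pics/z5.png

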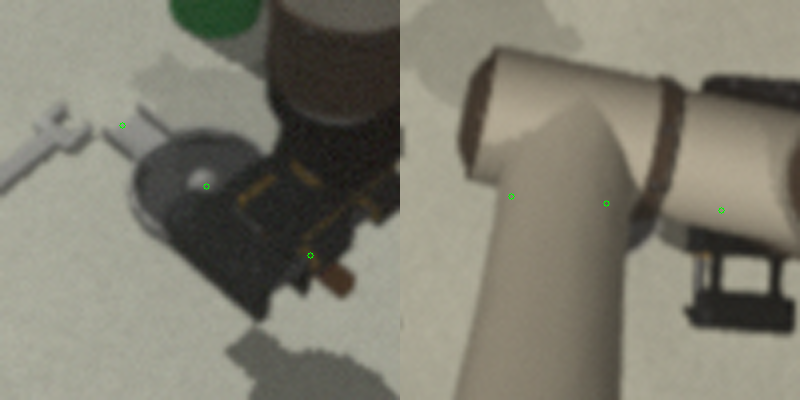

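The side crop shows the ball in the middle of the dish at (202,180), and the lip tip where the model puts it at (122,125). So the plate is level and the grip hasn't slipped. Next I carry it smoothly to about 35 mm short of the mouth.

```bash
python3 -m inch '[{"fingers":0,"delta_pos":[-0.01,0,0],"spin":0},{"fingers":0,"delta_pos":[-0.06,0,0],"spin":0},{"fingers":0,"delta_pos":[-0.21,-0.01,0],"spin":0},{"fingers":0,"delta_pos":[-0.46,-0.02,0],"spin":0},{"fingers":0,"delta_pos":[-0.85,-0.04,0],"spin":0},{"fingers":0,"delta_pos":[-1.39,-0.06,0],"spin":0},{"fingers":0,"delta_pos":[-2.08,-0.09,0],"spin":0},{"fingers":0,"delta_pos":[-2.93,-0.12,0],"spin":0},{"fingers":0,"delta_pos":[-3.91,-0.16,0],"spin":0},{"fingers":0,"delta_pos":[-5.04,-0.21,0],"spin":0},{"fingers":0,"delta_pos":[-6.27,-0.26,0],"spin":0},{"fingers":0,"delta_pos":[-7.62,-0.32,0],"spin":0},{"fingers":0,"delta_pos":[-9.04,-0.38,0],"spin":0},{"fingers":0,"delta_pos":[-10.51,-0.44,0],"spin":0},{"fingers":0,"delta_pos":[-12,-0.5,0],"spin":0}]' && python3 -m inch '[{"fingers":0,"delta_pos":[-1.49,-0.06,0],"spin":0},{"fingers":0,"delta_pos":[-2.96,-0.12,0],"spin":0},{"fingers":0,"delta_pos":[-4.38,-0.18,0],"spin":0},{"fingers":0,"delta_pos":[-5.73,-0.24,0],"spin":0},{"fingers":0,"delta_pos":[-6.96,-0.29,0],"spin":0},{"fingers":0,"delta_pos":[-8.09,-0.34,0],"spin":0},{"fingers":0,"delta_pos":[-9.07,-0.38,0],"spin":0},{"fingers":0,"delta_pos":[-9.92,-0.41,0],"spin":0},{"fingers":0,"delta_pos":[-10.61,-0.44,0],"spin":0},{"fingers":0,"delta_pos":[-11.15,-0.46,0],"spin":0},{"fingers":0,"delta_pos":[-11.54,-0.48,0],"spin":0},{"fingers":0,"delta_pos":[-11.79,-0.49,0],"spin":0},{"fingers":0,"delta_pos":[-11.94,-0.5,0],"spin":0},{"fingers":0,"delta_pos":[-11.99,-0.5,0],"spin":0},{"fingers":0,"delta_pos":[-12,-0.5,0],"spin":0},{"fingers":0,"delta_pos":[-12,-0.5,0],"spin":0},{"fingers":0,"delta_pos":[-12,-0.5,0],"spin":0}]'; python3 look.py z6
```

```text
time_s: 13.5
tcp_pos: [0.5264, -0.1452, 0.1556]
ee_rot: [[-0.064, -0.998, 0.0], [-0.998, 0.064, 0.0], [-0.0, -0.0, -1.0]]
wrist_force: [0.0, -0.7, -2.7]
gripper_width: 0.154
time_s: 15.2
tcp_pos: [0.5389, -0.0273, 0.1555]
ee_rot: [[-0.064, -0.998, -0.0], [-0.998, 0.064, -0.0], [0.0, 0.0, -1.0]]
wrist_force: [0.2, -0.2, -3.2]
gripper_width: 0.16
[ 0.5389 -0.0272  0.1555] 15.3 [-0.064 -0.998  0.   ] [-1.19469534  0.48463761 -3.30842018]
target tcp [0.54220468 0.02030783] tool dx,dy cm -4.76 -0.02
side crop origin 175 128
top crop origin 190 151
```

View pics/z6.png

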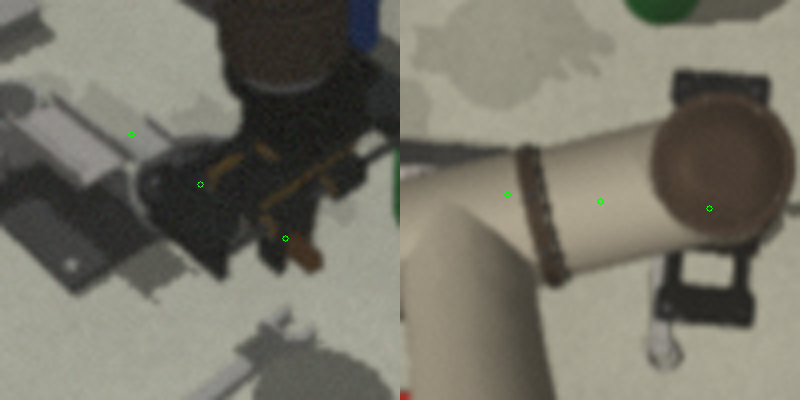

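View pics/z6_top.png

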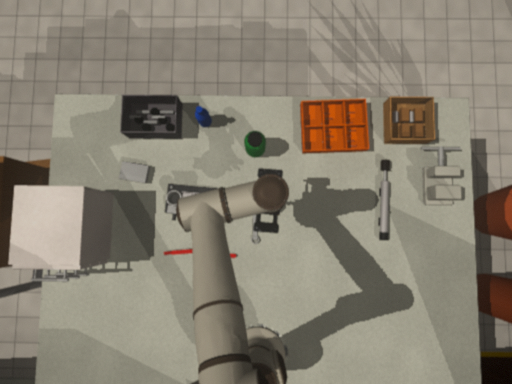

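The side crop shows the lip in line with the chute, its front edge around (132,134), and the chute mouth to its left. I advance over the mouth at this height and check the alignment before lowering.

```bash
python3 -m inch '[{"fingers":0,"delta_pos":[-0.02,0,0],"spin":0},{"fingers":0,"delta_pos":[-0.17,0,0],"spin":0},{"fingers":0,"delta_pos":[-0.51,0,0],"spin":0},{"fingers":0,"delta_pos":[-1.03,0,0],"spin":0},{"fingers":0,"delta_pos":[-1.7,0,0],"spin":0},{"fingers":0,"delta_pos":[-2.45,0,0],"spin":0},{"fingers":0,"delta_pos":[-3.2,0,0],"spin":0},{"fingers":0,"delta_pos":[-3.87,0,0],"spin":0},{"fingers":0,"delta_pos":[-4.39,0,0],"spin":0},{"fingers":0,"delta_pos":[-4.73,0,0],"spin":0},{"fingers":0,"delta_pos":[-4.88,0,0],"spin":0},{"fingers":0,"delta_pos":[-4.9,0,0],"spin":0},{"fingers":0,"delta_pos":[-4.9,0,0],"spin":0},{"fingers":0,"delta_pos":[-4.9,0,0],"spin":0}]'; python3 look.py z7
python3 - <<'E'
from h import *
im=cv2.imread("pics/z7_side.png");l,t=145,115
b=cv2.resize(im[t:t+85,l:l+110],None,fx=7,fy=7,interpolation=cv2.INTER_CUBIC)
a=np.radians(86.4);d=np.array([np.cos(a),np.sin(a),0]);n=np.array([-d[1],d[0],0]);M=np.array([.552,.176,.099])
def mk(p,c):
    u=(proj("side",p)-[l,t])*7+3;cv2.circle(b,tuple(int(v) for v in u),3,c,1)
for s in(-.023,.023):
    mk(M+s*n,(0,0,255));mk(M+s*n+.095*d-[0,0,.0076],(0,0,255))
p=sense()["tcp_pos"];R=np.array(sense()["ee_rot"]);x=-R[:,0];y=R[:,1]
tip=np.array([p[0],p[1],p[2]-.015+.010])+x*.168
for s in(-.017,.017):
    mk(tip+s*y,(0,255,0));mk(tip+s*y+[0,0,.013],(255,255,0))
cv2.imwrite("pics/z7b.png",b)
E
```

```text
time_s: 16.7
tcp_pos: [0.542, 0.0216, 0.1556]
ee_rot: [[-0.064, -0.998, -0.0], [-0.998, 0.064, -0.0], [0.0, 0.0, -1.0]]
wrist_force: [-0.1, 0.0, -2.7]
gripper_width: 0.16
[0.542  0.0216 0.1555] 16.8 [-0.064 -0.998  0.   ] [-0.60982836 -0.84964808 -2.85495398]
target tcp [0.54220468 0.02030783] tool dx,dy cm 0.13 -0.03
side crop origin 164 118
top crop origin 175 150
```

View pics/z7b.png

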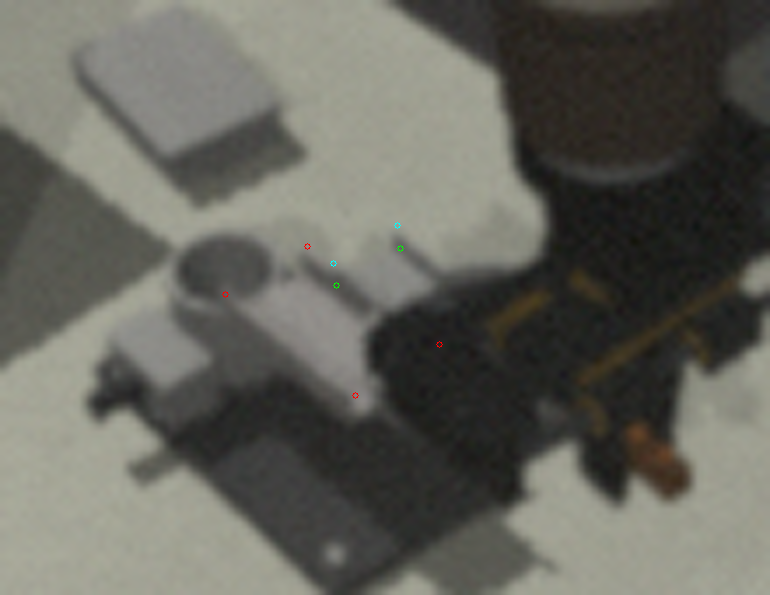

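```bash
python3 - <<'E'
from h import *
a=np.radians(86.4);d=np.array([np.cos(a),np.sin(a),0]);n=np.array([-d[1],d[0],0]);M=np.array([.552,.176,.099])
out=[]
for c,l,t in(("side",150,138),("top",155,172)):
    im=cv2.imread(f"pics/{c}0.png");h,w=(70,75) if c=="side" else (55,75)
    f=8;b=cv2.resize(im[t:t+h,l:l+w],None,fx=f,fy=f,interpolation=cv2.INTER_CUBIC)
    b0=b.copy()
    def pl(P,col):
        q=np.array([(proj(c,p)-[l,t])*f+f/2-.5 for p in P]).round().astype(int);cv2.polylines(b,[q.reshape(-1,1,2)],True,col,1,cv2.LINE_AA)
    e=np.array([0,0,.0076])
    for s in(-1,1): pl([M+s*.023*n,M+s*.023*n+.095*d-e,M+s*.020*n+.095*d-e,M+s*.02*n],(0,0,255))
    O=np.array([*(M+.07*d)[:2],0])
    pl([O+.095*i*d+.055*j*n+[0,0,0] for i,j in((1,1),(1,-1),(-1,-1),(-1,1))],(0,255,0))
    cv2.imwrite(f"pics/ov_{c}.png",b)
E
```

```text
(no output)
```

View pics/ov_side.png

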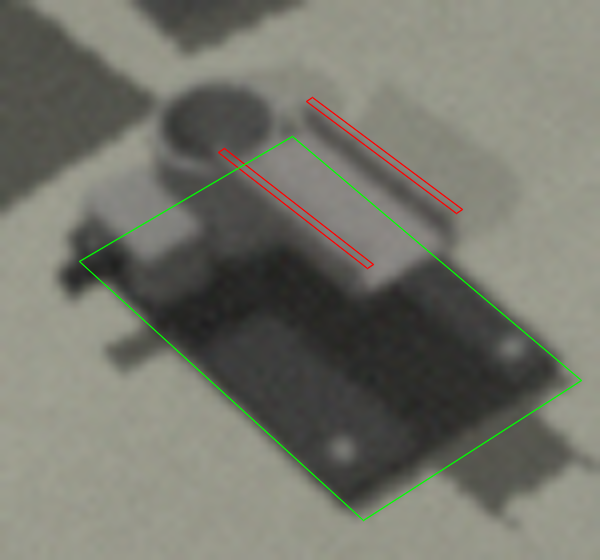

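View pics/ov_top.png

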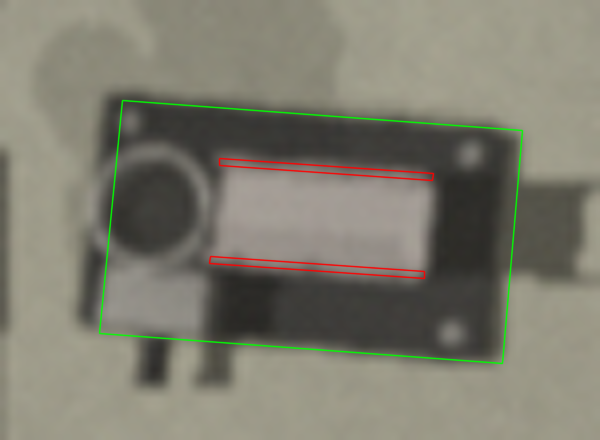

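```bash
python3 - <<'E'
from h import *
out=[]
for c,l,t in(("side",172,140),("top",175,180)):
    im=cv2.imread(f"pics/{c}0.png");im=im[t:t+40,l:l+40]
    b=cv2.resize(im,(390,390),interpolation=cv2.INTER_LANCZOS4).astype(float)
    b=np.clip((b-40)*1.6,0,255);out.append(b.astype(np.uint8))
cv2.imwrite("pics/con.png",np.hstack(out))
E
```

```text
(no output)
```

View pics/con.png

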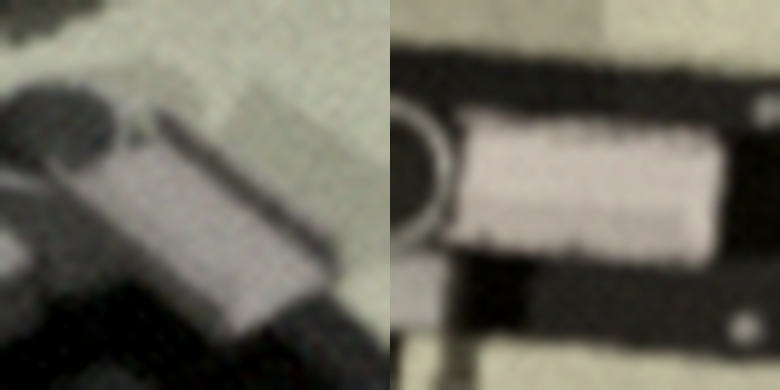

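```bash
python3 - <<'E'
from h import *
print(tri((200.5,171.8),(208.1,200.06)),ray("side",(200.5,171.8),.083),ray("top",(208.1,200.06),.083),ray("top",(208.1,199.6),.099))
# top chute left end mid and lateral edges
f=lambda x,y:(175+(x-390)/9.75-.45,180+y/9.75-.45)
for z in(.083,.099):print(z,[ray("top",f(*q),z).round(4).tolist() for q in((722,135),(712,262),(465,112),(452,245))])
E
```

```text
[0.55116235 0.18032008 0.0773319 ] [0.54708437 0.17647958 0.083     ] [0.55211498 0.17833052 0.083     ] [0.55247955 0.17596574 0.099     ]
0.083 [[0.5757, 0.1772, 0.083], [0.5297, 0.1796, 0.083], [0.5829, 0.2705, 0.083], [0.5347, 0.2736, 0.083]]
0.099 [[0.5741, 0.1748, 0.099], [0.5288, 0.1772, 0.099], [0.5813, 0.2668, 0.099], [0.5337, 0.2699, 0.099]]
```

Re-measuring the mouth puts it at (0.551, 0.177), within 1–2 mm of what I used. The lip tip is now about 12 mm in over the mouth. I lower 3.5 cm so the lip sits about 16 mm above the rim.

```bash
python3 -m inch '[{"fingers":0,"delta_pos":[0,0,0.02],"spin":0},{"fingers":0,"delta_pos":[0,0,0.12],"spin":0},{"fingers":0,"delta_pos":[0,0,0.36],"spin":0},{"fingers":0,"delta_pos":[0,0,0.73],"spin":0},{"fingers":0,"delta_pos":[0,0,1.21],"spin":0},{"fingers":0,"delta_pos":[0,0,1.75],"spin":0},{"fingers":0,"delta_pos":[0,0,2.29],"spin":0},{"fingers":0,"delta_pos":[0,0,2.77],"spin":0},{"fingers":0,"delta_pos":[0,0,3.14],"spin":0},{"fingers":0,"delta_pos":[0,0,3.38],"spin":0},{"fingers":0,"delta_pos":[0,0,3.48],"spin":0},{"fingers":0,"delta_pos":[0,0,3.5],"spin":0},{"fingers":0,"delta_pos":[0,0,3.5],"spin":0},{"fingers":0,"delta_pos":[0,0,3.5],"spin":0},{"fingers":0,"delta_pos":[0,0,3.5],"spin":0},{"fingers":0,"delta_pos":[0,0,3.5],"spin":0}]'; python3 look.py z8
python3 - <<'E'
from h import *
out=[]
im=cv2.imread("pics/z8_side.png");l,t=160,125
b=cv2.resize(im[t:t+60,l:l+75],None,fx=10,fy=10,interpolation=cv2.INTER_LANCZOS4)
a=np.radians(86.4);d=np.array([np.cos(a),np.sin(a),0]);n=np.array([-d[1],d[0],0]);M=np.array([.5515,.177,.099])
def mk(p,c):
    u=(proj("side",p)-[l,t])*10+4.5;cv2.circle(b,tuple(int(v) for v in u),3,c,1)
for s in(-.02,.02):
    mk(M+s*n,(0,0,255));mk(M+s*n+.095*d-[0,0,.0076],(0,0,255))
p=sense()["tcp_pos"];R=np.array(sense()["ee_rot"]);x=-R[:,0];y=R[:,1]
tip=np.array([p[0],p[1],p[2]-.015+.010])+x*.168
for s in(-.017,.017):
    mk(tip+s*y,(0,255,0));mk(tip+s*y+[0,0,.013],(255,255,0))
mk(tip-x*.078+[0,0,.008],(255,0,255))
cv2.imwrite("pics/z8b.png",b)
print(tip, "rel", (tip-M)@d,(tip-M)@n,(tip-M)[2])
for n in("ball_center","dish_lip","chute_mouth","dish_centre"):
    print(n,[(round(q["conf"],2),np.round(np.array(q["location"])*[512,384],1).tolist()) for q in spot_point("side",n)[:2]])
E
```

```text
time_s: 18.4
tcp_pos: [0.5421, 0.0218, 0.1207]
ee_rot: [[-0.064, -0.998, 0.0], [-0.998, 0.064, 0.0], [-0.0, -0.0, -1.0]]
wrist_force: [-0.4, -0.6, -3.2]
gripper_width: 0.156
[0.5421 0.0218 0.1206] 18.5 [-0.064 -0.998 -0.   ] [ 0.5198438   1.11869031 -2.27345158]
target tcp [0.54220468 0.02030783] tool dx,dy cm 0.15 -0.02
side crop origin 164 127
top crop origin 176 151
[0.55280701 0.18946749 0.11564216] rel 0.012524955121097258 -0.0005215866931127402 0.016642163821800865
ball_center []
dish_lip [(0.56, [199.3, 160.5])]
chute_mouth [(0.83, [199.6, 164.1]), (0.26, [226.6, 228.7])]
dish_centre [(0.78, [215.9, 175.2])]
```

View pics/z8b.png

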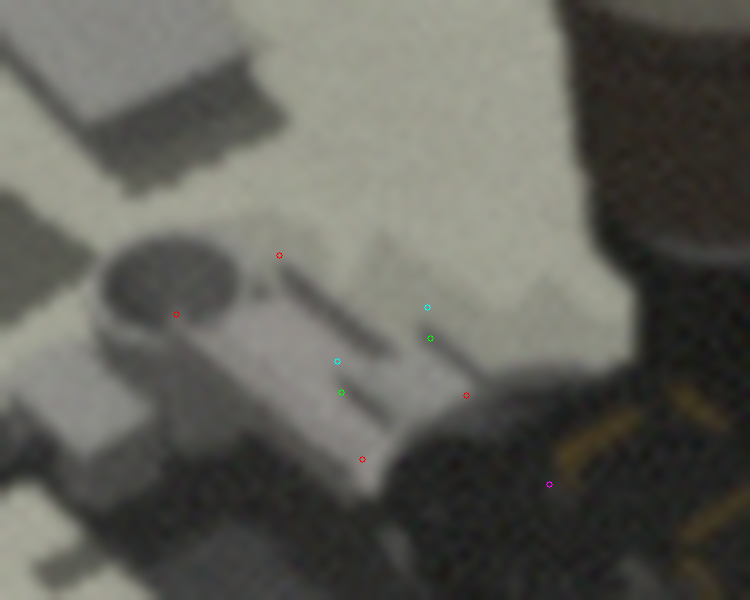

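View pics/z8.png

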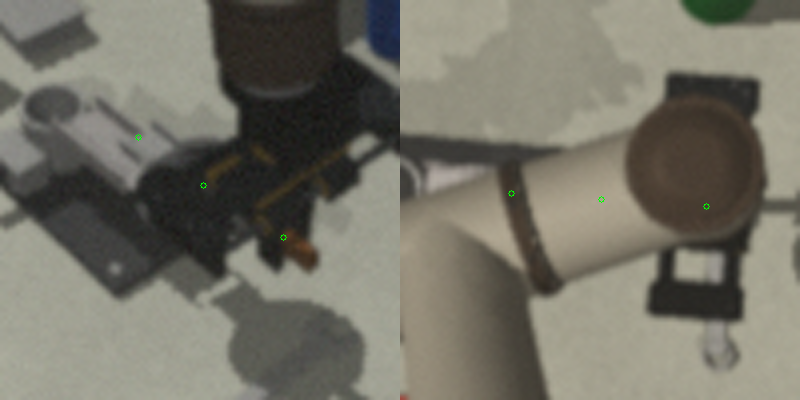

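The final side view shows the lip's two walls inside the chute's walls and parallel to them, with the lip tip's front corners near (340,385) and (428,335) in the crop, within about a pixel of the model. The tip is about 12 mm in and 17 mm above the mouth. The gripper hides the ball from both cameras.

```bash
python3 - <<'E'
from h import *
q=sense();print(np.abs(q["joint_velocities"]).max(),q["tcp_pos"],q["time_s"])
for c,n in(("side",("canister","spanner","patch_tin","pump")),):
    a=cv2.imread(f"pics/{c}0.png");b=cv2.imread(f"pics/{c}1.png")
print(finish_job())
E
```

```text
0.03788648252738207 [0.54205169 0.02179917 0.1205646 ] 18.7
the job is handed in; nothing more can be done
None
```

I carried out the job and handed it in at 18.7 s, but I couldn't confirm by camera that the ball was still in the middle at the end.

**What I did:** I gripped the handle at its middle, where the opening read 14 mm, the handle's width. I lifted the plate 14 cm straight up, then turned it 73° in place. I carried it to the chute on smooth ramps and lowered it into its final pose.

**Last checks:**
- **Lip position:** the tip is about 12 mm in over the mouth, within about 1 mm of its centre line and 17 mm above it. These figures come from the arm's pose and my camera estimate of the mouth. They are also good to only a few millimetres, because my separate estimates of the mouth differed by up to 3–8 mm.
- **Alignment:** the lip is within about 0.1° of the chute direction I measured, which is itself good to about 1°. In the final side view the lip's walls sit inside and parallel to the chute's walls.
- **Level and steady:** the tool pointed straight down, the joints were still, and the wrist force stayed near 3 N with no sign of contact.

**Not fully checked:**
- **Ball:** the gripper and arm hid it in both cameras at the end, and the network didn't find it. I last saw it in the middle just after the turn; the moves after that were gentle.
- **Other items:** I checked these only by eye in the pictures I looked at. Nothing appeared to have moved, but I didn't compare positions numerically.

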